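# Inspect a reference ball in its tray

### The arm

A 6-joint arm with a two-finger parallel gripper is mounted at the origin on a cart in front of the work surface, level with it; the furniture and walls round the work are solid. World frame = base frame: x ahead of the robot, y to its left, z up, the work surface at z = 0. Lengths are in m, angles in degrees, forces in N, time in s.
With the tool pointing down it reaches from about 0.275 to 0.75 m from the base axis. Payload 10.2 kg.
Tool frame: the origin (TCP) lies at the very end of the fingers, on their centre line; the grasp point (between the pads) lies 19 mm behind it (r.grasp_offset is the distance from the TCP to the grasp point, in m); z points along the fingers, y is the direction in which the jaws open and shut (so a half turn about z gives the same grasp; the last joint's range is limited). The gripper opens to 85 mm and grips with 20 to 120 N. Pads are 22 mm wide; open, the fingers measure 114 mm over their backs; the gripper's body (76 mm by 85 mm) begins 54 mm behind the grasp point. The pads swing forward as they close: fully open they stand 13 mm farther back than shut.
Start: joints at [62.945, 17.928, 85.812, -0, 76.261, -12.8], TCP at [0.129, 0.509, 0.231] pointing down, gripper open.
Joint ranges: [-168.41, 168.41], [-55.51, 124.54], [10.69, 146.95], [-70.63, 250.63], [1, 178], [-165.06, 165.06]. Speed limits (degrees/s): [136.94, 136.94, 172.46, 180, 180, 180].

### API

Orientations are given as a 3x3 rotation matrix whose columns are the frame's x, y, z axes.
In Python, from rig import r gives the robot as it stands.
- The arm moves only by the tool apply_moves, never from a script. Its argument "moves" is text: rows parted by semicolons, each of 4 numbers parted by spaces: the shift along the tool's x, y, z in mm, then the turn about the tool's z in rad. A call has 1 to 12 rows; each row is the pose to reach, as a shift and turn from the pose commanded when the call began, along the tool's axes at that moment; what a row does not reach only later rows make up. A row lasts 1/8 s, in which the tool goes at most 62.5 mm and 10.7 degrees, less where a joint would pass 70% of its speed; a pose out of reach is approached as far as the arm can. A call with a gripper value outside its range is refused whole. "grip" is the finger opening in mm, from 0 to 85.4, set as the call begins (left out, the last holds). The fingers move at their own pace and stop on an object; "squeeze" is the grip in N (left out, the last holds). Time passes only in rows, so rows that repeat a pose let the fingers close. It gives the time, the measured TCP pose, the force and the opening at its end, in the units of the state.
- r.get_state(): the state, without advancing time (a new reading comes with each control period).
- r.snapshot(name): name is "scene" or "top"; returns (picture, depth): 420x560x3 uint8, red, green, blue; 420x560 float32, m along the optical axis (not along the pixel's ray), 0 where there is no reading.
- r.camera_info(name): a dict with "fx", "fy", "cx", "cy" (pixels), "rvec" (rotation vector, rad) and "tvec" (3), from world to camera coordinates, as OpenCV has them. Camera axes: x right, y down, z forward; pixel columns grow to the right and rows downward; lengths in m; the calibration is good to about 2 mm. A picture is of the moment at which its call begins. camera_info takes no time and is no camera call.
- r.job_done(): hands the job in, once; it reports no verdict.
Trained networks look in the newest picture that a camera, given by its name, has taken for a name from the list of things; names that differ only in an ending like _2 or _b are one class to them, and where a whole thing is asked for, a point or a joint stands for the part that bears it (a point fixed in the world has none). Each returns a list of dicts, best first, with "p" (0 to 1); they miss things now and then, are a little off and sometimes report something else, mostly with a low value. They report only what shows in the picture. A call takes as long as a camera call. They do not tell look-alikes from the thing itself.
- r.recognise(label, camera): "box" ([left, top, right, bottom] in pixels, round what is visible of it).
The state is a dict: "time": time; "qpos": joint angles; "joint_vel": joint speeds; "effort": joint torques, N m; "tcp_pos": TCP position; "ee_rot": TCP orientation; "ft_force": force on the tool from outside, world axes, zero at the start; "wrist_torque": the same for the moment, N m; "opening": finger opening in m.
Only numpy, scipy, OpenCV 4.12 (cv2) and the standard library are available. Lean on these libraries where they do the work, as an engineer would, in place of code of your own. Each camera call takes 0.05 s, during which the arm holds its last target.

### The job

Fetch the steel reference ball for inspection. Lever the ball case open with the spatula: put its blade in the notch at the front of the lid and lift until the snap hinge throws the lid fully open, then lay the spatula flat on the worktop. Take the ball tray out by its handle and carry it without letting the ball roll out of its pocket and without touching the ball, and finish while holding the tray level and still in the air, the pocket centred under the inspection camera's lens with the ball about 60 mm below it; leave the beaker, the brown bottle on the worktop and the notebook alone.

Things in the scene. Friction and masses are not known exactly. Their poses are not given: they have to be found in the camera images.
- ball_case: Ball case, fixed: grey base 172 x 96 x 20 mm, tall clear lid (46 mm, white lower rim) hinged at the far end. Origin under the base's centre; x runs level from the front (handle and notch end) to the hinge, y is its width. In it the tray lies level, underside 31 mm up, handle to the front, disc on a round seat, neck in an open-topped saddle whose cheeks end 43 mm up: lift it straight up.
- case_notch (a point): Pry notch in the lid's lower rim, at the middle of the case's front face: point half-way up the slot, flush with the outer face, 23.5 mm above the worktop; x axis points level into the case. Slot 34 mm wide, 7 mm high, between the top of the base's front wall and the lid's rim (walls 3 mm thick). Free depth 25 mm from the outer face, then the tray's handle: put the blade in 13 to 20 mm.
- lid_edge (a point): Point on the lid: middle of the notch's upper edge, in the lid's outer front face, 3.5 mm above case_notch when shut. The hinge line lies across the case's far end, 175 mm from the front face, 20 mm above the worktop; this edge moves up and back as the lid opens.
- case_lid (a joint): Lid angle in rad: 0 shut, 1.85 fully open (leaning back past upright). A snap hinge holds it shut (about 3 N lift at the front edge, falling to none); lifted past about 0.2 rad (front edge 35 mm up) it springs fully open by itself within 2 s and stays; let go earlier it snaps shut.
- spatula_grip (a point): Flat laboratory spatula, loose, 210 mm long. Site: where to grip it, at the middle of the wooden handle's 15 mm width and 14 mm height (handle runs from 84 mm behind to 21 mm ahead; centre of mass about 15 mm behind). x axis along the tool to the blade tip, z up. Lying on the worktop the point is 7 mm up.
- spatula_tip (a point): End of the spatula's steel blade, 126 mm ahead of spatula_grip along the tool's x axis, at the same height. Blade 18 mm wide, 2 mm thick, level with the handle's middle, so 6 to 8 mm above the worktop when lying.
- tray_handle (a point): Ball tray, where to grip it: middle of the width (13 mm, along y) and height (13 mm) of its black bar handle, which runs 23 mm back and 29 mm forward of this point. x axis along the tray from handle to pocket, z the tray's up. In the case 35 mm is free on each side of the handle and 28 mm below it. Tray with ball weighs about 90 g.
- tray_pocket (a point): Centre of the tray's pocket at the height of the ball's centre, 92.5 mm ahead of tray_handle along x and 7.5 mm higher. The aluminium disc is 49 mm across, 6.5 mm thick; the pocket is a flat round recess 28 mm across, 2.5 mm deep: the ball rolls about 7 mm either way in it and escapes over the rim if the tray tips some 40 degrees or is jerked.
- ball_center (a point): Centre of the loose steel ball, 20 mm across, lying in the tray's pocket.
- lens (a point): Inspection camera's lens: centre of the lower end of the barrel (40 mm across, 90 mm high), which hangs lens down from an arm on a fixed post stand. x axis level from lens to post, 95 mm away, 337 mm tall; the other sides are open. Below lies only a base plate, 12 mm thick, 130 mm wide, from 30 mm before the lens to behind the post. The lens is 195 to 245 mm above the worktop.
- beaker_1: Bystander: glass beaker 75 x 81 mm, 95 mm high, origin under its centre. Leave alone.
- bottle_near: Bystander: small brown reagent bottle with black cap, 36 mm across, 66 mm high, origin under its centre. Leave alone.
- notebook: Bystander: blue hard-cover notebook lying flat, 208 x 150 mm, 16 mm thick, origin under its centre. Leave alone.
Things that resemble listed ones, but are neither listed nor needed, are in the scene too. Leave any orange look-alike of the part that bears spatula_grip alone.

How it is judged:
By the outcome, as a careful person would: the job done as asked, in the order asked, and still so for the second after the job is handed in, while the arm keeps its last pose, push and grip.
It also fails if it takes over 67 s, if anything falls off the work surface, if the arm or the gripper's body presses on something with over 40 N, if the wrist force passes 120 N, or if a joint passes its speed limit or range.

## Working session

There is one attempt and no reset: what is moved stays moved. The work goes in short steps, Python scripts to look and compute and a tool call to move; the robot and the scene stay as the last step left them, time stands still between calls to the robot, and variables do not carry over. Pictures are saved under pics/ and viewed, and the job is handed in when it is done.

Besides the shell and the picture viewer there is one more tool, called after ">>>" as name(argument=value, ...) on one line, values as JSON. apply_moves: Moves the arm, as the interface text tells. Its arguments: {"type":"object","properties":{"moves":{"type":"string"},"grip":{"type":"number"},"squeeze":{"type":"number"}},"required":["moves"]}

```bash
ls; mkdir -p pics; python3 - <<'E'
from rig import r
import cv2,numpy as np
for n in ("scene","top"):
    im,d=r.snapshot(n); cv2.imwrite(f"pics/{n}0.png",cv2.cvtColor(im,cv2.COLOR_RGB2BGR)); np.save(f"pics/{n}0.npy",d)
    print(n,r.camera_info(n))
s=r.get_state();print(s)
for l in ["ball_case","case_notch","lid_edge","spatula_grip","spatula_tip","tray_handle","ball_center","lens","beaker_1","bottle_near","notebook"]:
    for n in ("scene","top"):
        print(l,n,[(np.round(q["box"]).tolist(),round(q["p"],2)) for q in r.recognise(l,n)][:4])
E
```

```text
pics
scene {'fx': 505.005601715918, 'fy': 505.005601715918, 'cx': 286.68522427078324, 'cy': 213.1972808691535, 'rvec': array([ 2.22565414, -1.02923661,  0.3653746 ]), 'tvec': array([-0.39614189,  0.42703284,  1.28416148])}
top {'fx': 396.5098359755567, 'fy': 396.5098359755567, 'cx': 280.649953846637, 'cy': 200.5437523281279, 'rvec': array([ 2.12391273, -2.12923507,  0.19091512]), 'tvec': array([0.00434786, 0.60271235, 1.43330247])}
{'time': 0.1, 'qpos': array([ 6.29455648e+01,  1.79552096e+01,  8.58476470e+01, -8.19110038e-04,
        7.62606719e+01, -1.28002186e+01]), 'joint_vel': array([ 0.04863289, -0.17740189, -0.14721625, -0.02265153,  0.12477767,
       -0.02782255]), 'effort': array([ 2.28457568e-03, -4.12895679e+01, -2.60143536e+01, -1.97989802e-04,
        3.11843425e-03,  4.15808904e-05]), 'tcp_pos': array([0.12918504, 0.50863384, 0.23081469]), 'ee_rot': array([[-9.69213572e-01,  2.46221058e-01, -4.91946702e-04],
       [ 2.46221440e-01,  9.69213091e-01, -9.93768356e-04],
       [ 2.32114488e-04, -1.08430160e-03, -9.99999385e-01]]), 'ft_force': array([-0.23905402, -0.092862
[... 768 characters left out ...]
 180.0, 275.0, 227.0], 0.33)]
spatula_tip top [([332.0, 218.0, 344.0, 270.0], 0.63), ([278.0, 203.0, 298.0, 253.0], 0.59)]
tray_handle scene []
tray_handle top []
ball_center scene []
ball_center top []
lens scene [([342.0, 175.0, 384.0, 226.0], 0.81), ([374.0, 281.0, 461.0, 367.0], 0.31)]
lens top [([336.0, 147.0, 357.0, 190.0], 0.66)]
beaker_1 scene [([151.0, 171.0, 180.0, 204.0], 0.79)]
beaker_1 top [([150.0, 218.0, 181.0, 242.0], 0.67)]
bottle_near scene [([310.0, 211.0, 321.0, 229.0], 0.57)]
bottle_near top [([285.0, 170.0, 296.0, 181.0], 0.48)]
notebook scene [([373.0, 280.0, 460.0, 366.0], 0.76), ([309.0, 212.0, 321.0, 229.0], 0.22)]
notebook top [([383.0, 171.0, 422.0, 228.0], 0.58)]
```

View pics/scene0.png

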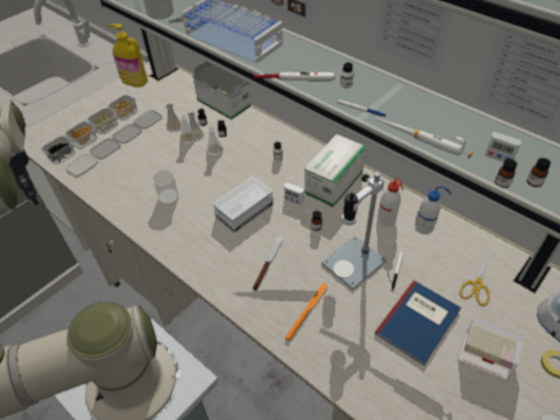

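View pics/top0.png

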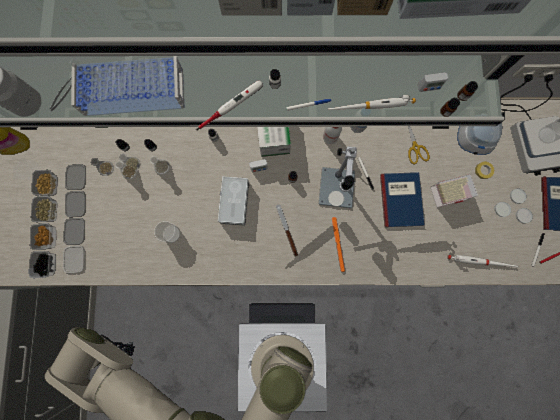

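```bash
python3 - <<'E'
import cv2
a=cv2.imread("pics/scene0.png"); b=cv2.imread("pics/top0.png")
cv2.imwrite("pics/s_c.png",cv2.resize(a[165:345,200:400],None,fx=4,fy=4*.83,interpolation=3)[:600])
cv2.imwrite("pics/t_c.png",cv2.resize(b[140:280,200:370],None,fx=4.2,fy=4.2,interpolation=3))
E
```

```text
(no output)
```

View pics/s_c.png

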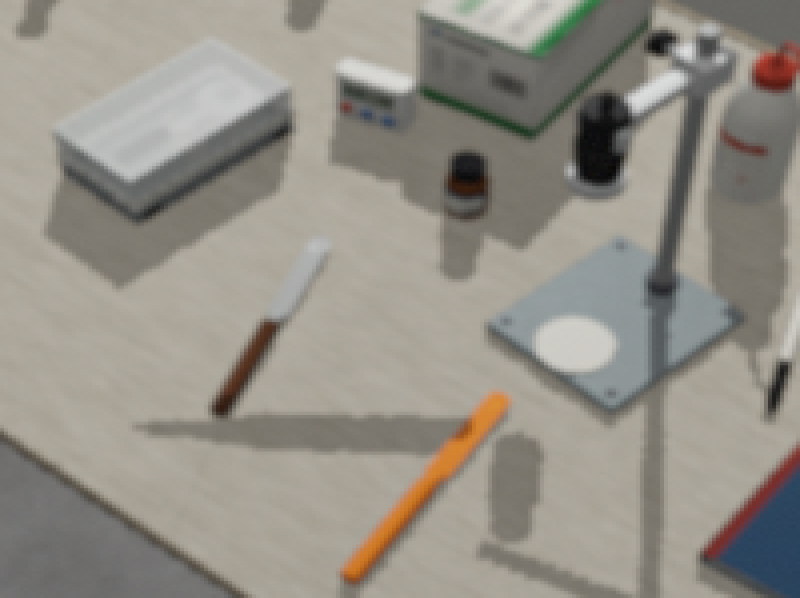

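View pics/t_c.png

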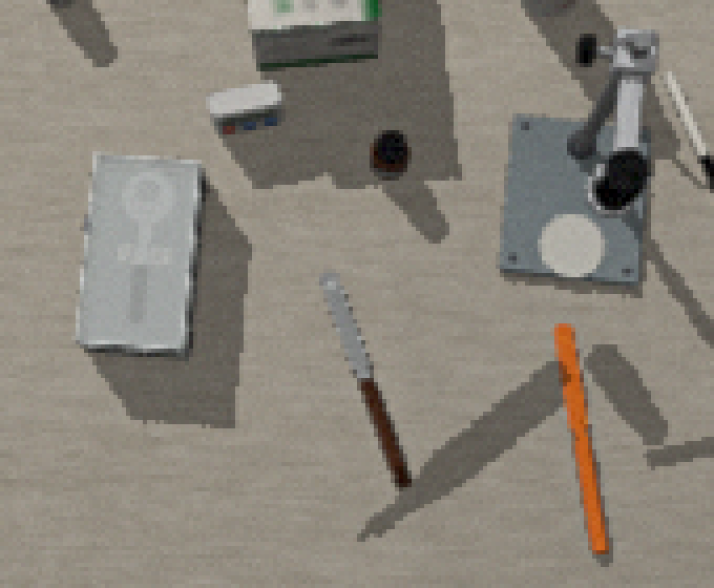

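The real spatula has the wooden handle and steel blade: scene (268,262), top (286,230). Three things could be taken for it:
- the orange look-alike, scene (307,311)
- a pen-like item, scene (397,270)
- pipettes on the shelf

I choose the wooden one, and the close crop confirms it. The case front (handle side) faces the robot at top (233,224). The white disc under the lens is at top (336,198).

```bash
cat > h.py <<'E'
from rig import r
import cv2,numpy as np
def cam(n):
    c=r.camera_info(n); R=cv2.Rodrigues(c["rvec"])[0]; return c,R,np.array(c["tvec"]).ravel()
def cloud(n,d):
    c,R,t=cam(n); v,u=np.mgrid[:d.shape[0],:d.shape[1]]
    P=np.stack([(u-c["cx"])/c["fx"]*d,(v-c["cy"])/c["fy"]*d,d],-1)
    return (P-t)@R
def ray(n,u,v,z):
    c,R,t=cam(n); o=-R.T@t; w=R.T@np.array([(u-c["cx"])/c["fx"],(v-c["cy"])/c["fy"],1]); return o+w*(z-o[2])/w[2]
def proj(n,p):
    c,R,t=cam(n); q=R@np.array(p)+t; return c["fx"]*q[0]/q[2]+c["cx"],c["fy"]*q[1]/q[2]+c["cy"]
E
python3 - <<'E'
from h import *
np.set_printoptions(precision=4,suppress=True)
for n in ("scene","top"):
    im=cv2.imread(f"pics/{n}0.png").astype(int); d=np.load(f"pics/{n}0.npy"); X=cloud(n,d)
    b,g,rr=im[...,0],im[...,1],im[...,2]
    print(n,"table z",np.median(X[230:250,330:334,2] if n=="scene" else X[180:200,260:270,2]))
    # spatula
    m=np.zeros(b.shape,bool)
    if n=="scene": m[232:292,248:286]=1
    else: m[200:258,272:300]=1
    hand=m&(rr-b>25)&(rr<140); hand&=(rr-g>15)
    blade=m&(abs(rr-b)<14)&(rr>120)&(b>125)
    for nm,k in (("hand",hand),("blade",blade)):
        v,u=np.nonzero(k); P=np.array([ray(n,a,c,.009 if nm=="hand" else .008) for a,c in zip(u,v)])
        ctr=P.mean(0);U,S,V=np.linalg.svd(P[:,:2]-ctr[:2]); ax=V[0]*np.sign(V[0][0]); s=(P[:,:2]-ctr[:2])@ax
        print(nm,len(u),ctr,"ang",np.degrees(np.arctan2(ax[1],ax[0])),"ends",ctr[:2]+ax*s.min(),ctr[:2]+ax*s.max(),"depthz",np.median(X[k][:,2]))
    # heights in case region
    k=(X[...,2]>.012)&(X[...,2]<.09)
    reg=np.zeros_like(k)
    if n=="scene": reg[175:236,205:282]=1
    else: reg[170:232,212:255]=1
    k&=reg; Q=X[k]; print("case pts",len(Q),Q.min(0),Q.max(0),np.percentile(Q[:,2],[5,25,50,75,95]))
    t=Q[Q[:,2]>.055][:,:2].astype(np.float32)
    if len(t)>10: print("minrect",cv2.minAreaRect(t))
    # disc
    reg=np.zeros_like(k)
    if n=="scene": reg[255:285,325:362]=1
    else: reg[186:212,322:352]=1
    w=reg&(rr>170)&(abs(rr-b)<30); v,u=np.nonzero(w)
    print("disc",len(u),(u.min()+u.max())/2,(v.min()+v.max())/2,ray(n,(u.min()+u.max())/2,(v.min()+v.max())/2,.012))
    # barrel
    reg=np.zeros_like(k)
    if n=="scene": reg[185:230,335:362]=1
    else: reg[170:195,336:360]=1
    k=reg&(X[...,2]>.15); Q=X[k]; print("barrel",len(Q),Q.min(0),Q.max(0),np.percentile(Q,[5,50,95],axis=0))
E
```

```text
scene table z -0.0008005717590616002
hand 111 [ 0.449 -0.036  0.009] ang 20.022979761507123 ends [ 0.4019 -0.0531] [ 0.4939 -0.0196] depthz 0.013972195916735456
blade 204 [ 0.5486 -0.001   0.008 ] ang 20.056780767458278 ends [ 0.5004 -0.0186] [0.5994 0.0175] depthz 0.0068624200923510775
case pts 1829 [0.511  0.1239 0.012 ] [0.6933 0.2397 0.0744] [0.019  0.0487 0.064  0.0668 0.0696]
minrect ((0.6033924221992493, 0.18080104887485504), (0.10436564683914185, 0.1764833778142929), 85.0620346069336)
disc 339 339.0 269.5 [ 0.6086 -0.2019  0.012 ]
barrel 485 [-0.1272 -0.6634  0.2324] [ 0.6669 -0.1876  1.2378] [[ 0.5989 -0.2286  0.241 ]
 [ 0.6074 -0.2164  0.2956]
 [ 0.6444 -0.1986  0.3241]]
top table z 0.00036603935032972803
hand 71 [ 0.4502 -0.0361  0.009 ] ang 19.55488590004975 ends [ 0.4015 -0.0534] [ 0.494  -0.0205] depthz 0.013531930882455643
blade 115 [ 0.5487 -0.0005  0.008 ] ang 19.58530890460935 ends [ 0.4368 -0.0403] [0.5965 0.0165] depthz 0.008469896511291729
case pts 1283 [0.5168 0.1064 0.0121] [0.7302 0.2376 0.0767] [0.0337 0.0633 0.0657 0.0681 0.0715]
minrect ((0.6063787937164307, 0.18266914784908295), (0.0968010425567627, 0.17291662096977234), 85.61026000976562)
disc 164 335.5 195.5 [ 0.6297 -0.2094  0.012 ]
barrel 220 [ 0.5988 -0.2273  0.2335] [ 0.6555 -0.1886  0.3341] [[ 0.6023 -0.2219  0.2435]
 [ 0.6152 -0.2062  0.3056]
 [ 0.6504 -0.1915  0.3262]]
```

```bash
python3 - <<'E'
from h import *
from scipy.optimize import least_squares
np.set_printoptions(precision=4,suppress=True)
for n in ("scene","top"):
    d=np.load(f"pics/{n}0.npy"); X=cloud(n,d); im=cv2.imread(f"pics/{n}0.png").astype(int)
    reg=np.zeros(d.shape,bool)
    if n=="scene": reg[188:230,335:360]=1
    else: reg[170:195,336:362]=1
    k=reg&(X[...,2]>.15)&(X[...,2]<.4)&(im.max(-1)<70); Q=X[k]
    print(n,len(Q),Q[:,2].min(),Q[:,2].max())
    q=Q[(Q[:,2]>.25)&(Q[:,2]<.315)]
    if len(q)>20:
        f=least_squares(lambda p:np.hypot(q[:,0]-p[0],q[:,1]-p[1])-.02,[.62,-.21],loss="soft_l1",f_scale=.002); print("axis",f.x,len(q),f.cost)
    # ring
    k=reg&(X[...,2]>.15)&(X[...,2]<.4)&(im.min(-1)>120); Q=X[k]; print("ring",len(Q)); print(np.percentile(Q,[0,10,50,90,100],axis=0))
    s=5; 
    if n=="scene": l,t,w,h=205,170,190,120
    else: l,t,w,h=205,140,160,110
    big=cv2.resize(im[t:t+h,l:l+w].astype(np.uint8),None,fx=s*.8,fy=s*.8,interpolation=3); s*=.8
    def P(p): u,v=proj(n,p); return (int((u-l+.5)*s),int((v-t+.5)*s))
    def poly(ps,c): cv2.polylines(big,[np.array([P(p) for p in ps])],True,c,1)
    c=np.array([.605,.1815]); y=np.radians(-4.7); a=np.array([np.cos(y),np.sin(y)]); b=np.array([-a[1],a[0]])
    for z,col in ((0,(0,0,255)),(.02,(0,255,0)),(.066,(255,0,0))):
        poly([(*(c+sx*.086*a+sy*.048*b),z) for sx,sy in((1,1),(1,-1),(-1,-1),(-1,1))],col)
    L=np.array([.6165,-.207])
    for z,col in ((.235,(0,0,255)),(.325,(0,255,0)),):
        poly([(L[0]+.02*np.cos(t_),L[1]+.02*np.sin(t_),z) for t_ in np.linspace(0,6.28,30)],col)
    cv2.imwrite(f"pics/ov_{n}.png",big)
E
```

```text
scene 272 0.24829719947932208 0.334587076260663
axis [ 0.621  -0.2084] 180 0.00019861647713635206
ring 50
[[ 0.5974 -0.2306  0.2324]
 [ 0.6    -0.2282  0.2376]
 [ 0.6218 -0.2153  0.2495]
 [ 0.6496 -0.2002  0.306 ]
 [ 0.6563 -0.193   0.3176]]
top 134 0.25574923499742863 0.33405684144922454
axis [ 0.6228 -0.2101] 49 3.9755061235145706e-05
ring 46
[[ 0.605  -0.2199  0.2436]
 [ 0.6183 -0.2181  0.2464]
 [ 0.6434 -0.2069  0.3023]
 [ 0.6531 -0.191   0.3081]
 [ 0.6555 -0.1887  0.3146]]
```

View pics/ov_scene.png

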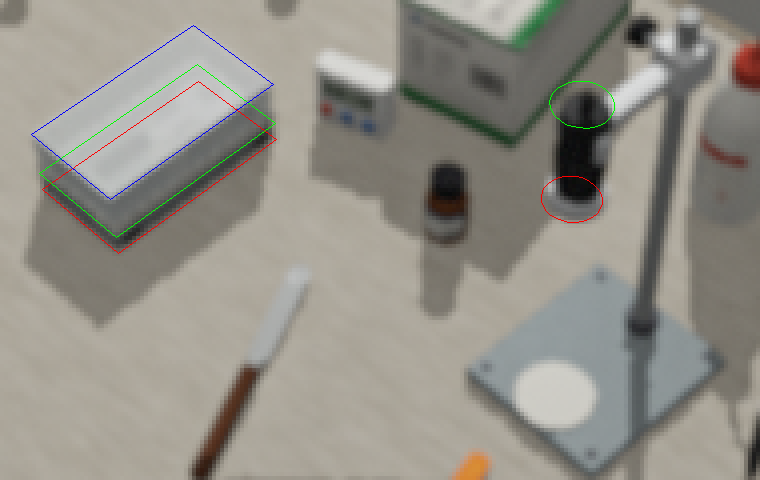

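View pics/ov_top.png

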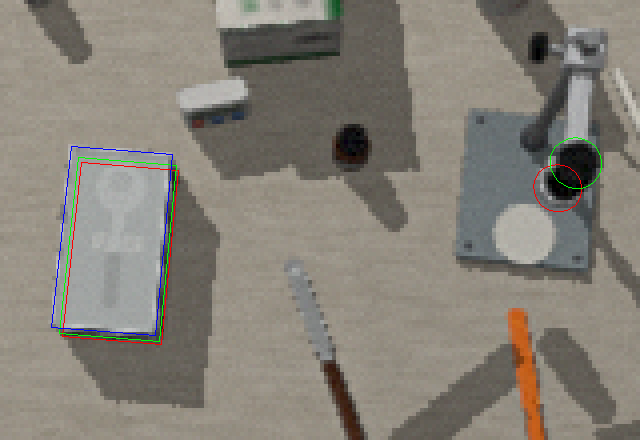

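```bash
python3 - <<'E'
from h import *
np.set_printoptions(precision=4,suppress=True)
C={}
for n,l,t,pts in (("scene",205,170,dict(FL=(469,371),FR=(592,470),BR=(722,356),BL=(600,265),disc=(555,395),post=(641,328))),
              ("top",205,140,dict(FL=(457,259),FR=(590,268),BL=(470,108),BR=(600,120),disc=(525,234),post=(533,138)))):
    for k,(x,y) in pts.items():
        p=ray(n,l+x/4-.5,t+y/4-.5,.012); C[n,k]=p; print(n,k,p[:2])
    f=(C[n,"FL"]+C[n,"FR"])/2; e=C[n,"FR"]-C[n,"FL"]; nx=np.array([-e[1],e[0]]);nx/=np.linalg.norm(nx)
    print("width",np.linalg.norm(e),"dir",np.degrees(np.arctan2(nx[1],nx[0])),"lens guess",f[:2]+.03*nx,"post",f[:2]+.125*nx)
E
python3 - <<'E'
import cv2
a=cv2.imread("pics/scene0.png"); b=cv2.imread("pics/top0.png")
import numpy as np
x=cv2.resize(a[165:235,330:400],None,fx=8,fy=8,interpolation=3)[:,:400];y=cv2.resize(b[140:210,315:365],None,fx=8,fy=8,interpolation=3)
cv2.imwrite("pics/lens.png",np.hstack([x,y])[:560,:800])
E
```

```text
scene FL [ 0.5966 -0.1469]
scene FR [ 0.5846 -0.2679]
scene BR [ 0.7287 -0.283 ]
scene BL [ 0.7414 -0.1623]
scene disc [ 0.6202 -0.2088]
scene post [ 0.7115 -0.2217]
width 0.12158884477922542 dir -5.648213448594601 lens guess [ 0.6205 -0.2104] post [ 0.715  -0.2197]
top FL [ 0.5955 -0.1439]
top FR [ 0.5864 -0.2717]
top BL [ 0.7457 -0.1596]
top BR [ 0.7333 -0.2866]
top disc [ 0.6199 -0.2101]
top post [ 0.7153 -0.2205]
width 0.1281305046248429 dir -4.082835979474876 lens guess [ 0.6209 -0.21  ] post [ 0.7157 -0.2167]
```

View pics/lens.png

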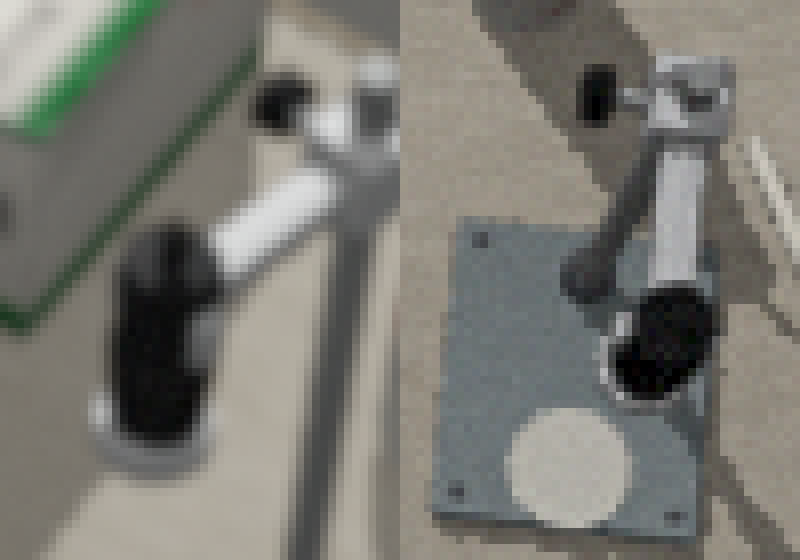

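```bash
python3 - <<'E'
from h import *
L=np.array([.6202,-.2095])
ims={n:cv2.imread(f"pics/{n}0.png") for n in("scene","top")}
rows=[]
for z in (.225,.235,.245):
    out=[]
    for n,l,t in(("scene",330,165),("top",315,140)):
        a=cv2.resize(ims[n][t:t+70,l:l+50],None,fx=8,fy=8,interpolation=3)
        for zz,rad,c in((z,.02,(0,0,255)),(z+.09,.02,(0,255,0))):
            cv2.polylines(a,[np.array([[int((proj(n,(L[0]+rad*np.cos(q),L[1]+rad*np.sin(q),zz))[0]-l+.5)*8),int((proj(n,(L[0]+rad*np.cos(q),L[1]+rad*np.sin(q),zz))[1]-t+.5)*8)] for q in np.linspace(0,6.28,40)])],True,c,1)
        out.append(a[120 if n=="scene" else 100:][:400 if n=="top" else 400,:300] if n=="scene" else a[150:550,100:400])
    rows.append(np.vstack(out))
a=np.hstack(rows); a=cv2.resize(a,None,fx=.75,fy=.75); print(a.shape); cv2.imwrite("pics/lz.png",a)
E
```

```text
(600, 675, 3)
```

View pics/lz.png

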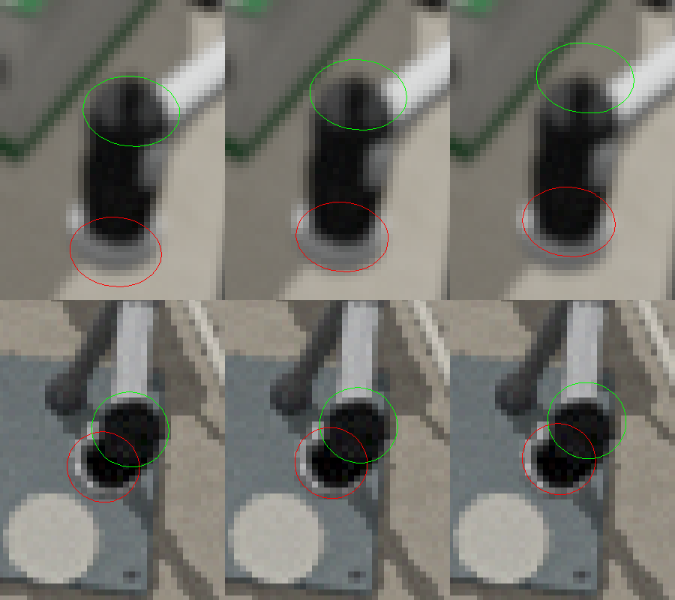

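```bash
cat >> h.py <<'E'
def plan(x,y,z,jaw=None):
    s=r.get_state(); R=s["ee_rot"]; d=R.T@(np.array([x,y,z])-s["tcp_pos"])*1000
    a=np.degrees(np.arctan2(R[1,1],R[0,1])); 
    t=0 if jaw is None else -np.radians((jaw-a+90)%180-90)
    print("t",round(s["time"],2),"tcp",np.round(s["tcp_pos"],4),"jaw",round(a,2),"shift",np.round(d,1),"turn",round(t,4),"f",np.round(s["ft_force"],1),"op",round(s["opening"]*1000,1),"q6",round(s["qpos"][5]))
E
python3 -c "
from h import *
plan(.480,-.025,.15,109.8)"
```

```text
t 1.2 tcp [0.1293 0.5088 0.2313] jaw 75.74 shift [-471.4 -431.    81.3] turn -0.5944 f [ 0.2  0.2 -0.1] op 85.1 q6 -13
```

>>> apply_moves(moves="-20 -18 0 -0.03; -60 -55 0 -0.08; -104 -95 0 -0.14; -148 -135 0 -0.20; -192 -175 5 -0.26; -236 -216 10 -0.32; -280 -256 20 -0.38; -324 -296 30 -0.44; -368 -336 45 -0.50; -412 -377 60 -0.56; -450 -411 75 -0.594; -471 -431 81 -0.594", grip=50)

```text
time: 2.7
tcp_pos: [0.4803, -0.027, 0.1494]
ee_rot: [[-0.942, -0.337, -0.001], [-0.337, 0.942, 0.0], [0.001, 0.0, -1.0]]
ft_force: [-0.2, 1.3, 0.3]
opening: 0.05
```

```bash
python3 -c "
from h import *
plan(.480,-.025,.002,109.8)"
```

```text
t 2.7 tcp [ 0.4803 -0.027   0.1494] jaw 109.69 shift [ -0.5   1.9 147.4] turn -0.0019 f [-0.2  1.3  0.3] op 50.0 q6 -127
```

>>> apply_moves(moves="0 0 30 0; 0 0 70 0; 0 0 110 0; 0 0 130 0; 0 0 140 0; 0 0 144 0; 0 0 144 0")

```text
time: 3.58
tcp_pos: [0.48, -0.0249, 0.0068]
ee_rot: [[-0.941, -0.338, 0.001], [-0.338, 0.941, -0.0], [-0.001, -0.001, -1.0]]
ft_force: [-1.1, -0.6, 0.8]
opening: 0.0497
```

```bash
python3 -c "
from h import *
plan(.480,-.025,.002,109.8)
im,d=r.snapshot('scene'); cv2.imwrite('pics/s1.png',cv2.resize(im[200:320,210:350,::-1],None,fx=5,fy=5,interpolation=3))"
```

```text
t 3.58 tcp [ 0.48   -0.0249  0.0068] jaw 109.78 shift [ 0.  -0.   4.8] turn -0.0004 f [-1.1 -0.6  0.8] op 49.7 q6 -127
```

View pics/s1.png

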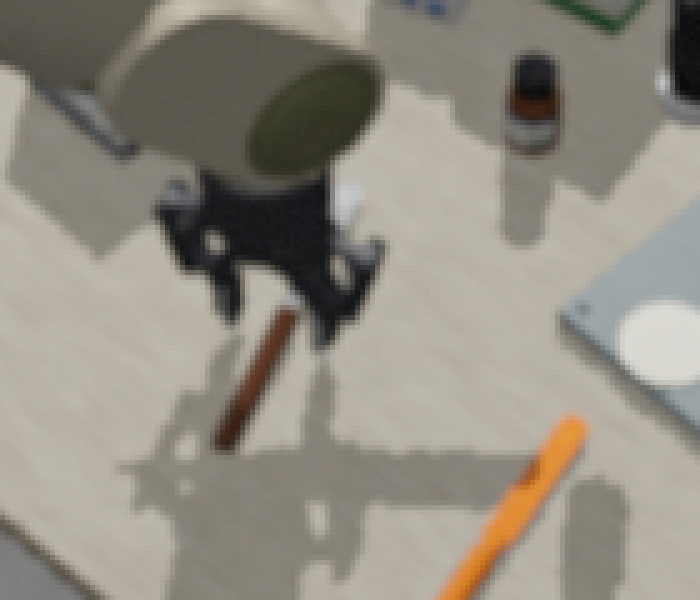

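The wooden handle is between the open fingers, crop (255,375), clear of the orange one at (520,500). I'll lower and grip.

>>> apply_moves(moves="0 0 3 0; 0 0 4.5 0; 0 0 4.5 0; 0 0 4.5 0; 0 0 4.5 0; 0 0 4.5 0; 0 0 4.5 0", grip=0, squeeze=70)

```text
time: 4.5
tcp_pos: [0.4798, -0.0249, 0.0022]
ee_rot: [[-0.941, -0.338, 0.0], [-0.338, 0.941, -0.0], [-0.0, -0.0, -1.0]]
ft_force: [-2.8, 0.3, 4.8]
opening: 0.0133
```

```bash
python3 -c "
from h import *
plan(.480,-.025,.002,109.8)"
```

```text
t 4.5 tcp [ 0.4798 -0.0249  0.0022] jaw 109.78 shift [-0.2 -0.2  0.2] turn -0.0003 f [-2.8  0.3  4.8] op 13.3 q6 -127
```

>>> apply_moves(moves="0 0 -5 0; 0 0 -20 0; 0 0 -45 0; 0 0 -70 0; 0 0 -85 0; 0 0 -90 0")

```text
time: 5.25
tcp_pos: [0.4799, -0.0249, 0.0927]
ee_rot: [[-0.941, -0.338, 0.001], [-0.338, 0.941, -0.0], [-0.001, -0.001, -1.0]]
ft_force: [0.6, -0.6, -1.0]
opening: 0.0129
```

```bash
python3 -c "
from h import *
plan(.3688,.2009,.092,85.3)"
```

```text
t 5.25 tcp [ 0.4799 -0.0249  0.0927] jaw 109.78 shift [ 28.1 250.1   0.5] turn 0.4273 f [ 0.6 -0.6 -1. ] op 12.9 q6 -127
```

>>> apply_moves(moves="2 10 0 0.02; 5 35 0 0.06; 8 65 0 0.11; 11 97 0 0.165; 14 130 0 0.22; 18 162 0 0.275; 22 194 0 0.33; 25 224 0 0.38; 27 244 0 0.415; 28 250 0 0.427; 28 250 0 0.427")

```text
time: 6.62
tcp_pos: [0.3684, 0.2008, 0.0914]
ee_rot: [[-0.997, 0.081, -0.001], [0.081, 0.997, -0.0], [0.001, -0.0, -1.0]]
ft_force: [-0.6, 0.6, -0.8]
opening: 0.0127
```

```bash
python3 - <<'E'
from h import *
plan(.3688,.2009,.0185,85.3)
s=r.get_state()
g=s["tcp_pos"]+np.array([0,0,.005]); a=-s["ee_rot"][:,0]
out=[]
for n in("scene","top"):
    im,d=r.snapshot(n); im=im[...,::-1].copy(); np.save(f"pics/{n}2.npy",d); cv2.imwrite(f"pics/{n}2.png",im)
    t=g+.126*a; print(n,proj(n,t),proj(n,g),proj(n,g-.084*a))
    u,v=map(int,proj(n,t)); l,tt=u-35,v-35
    b=cv2.resize(im[tt:tt+75,l:l+50+20],None,fx=5.6,fy=5.6,interpolation=3)
    for q in (t,g,g-.084*a):
        uu,vv=proj(n,q); cv2.drawMarker(b,(int((uu-l+.5)*5.6),int((vv-tt+.5)*5.6)),(0,0,255),0,12,1)
    out.append(b)
cv2.imwrite("pics/hold.png",np.hstack(out))
E
```

```text
t 6.62 tcp [0.3684 0.2008 0.0914] jaw 85.35 shift [-0.5  0.1 72.9] turn 0.0009 f [-0.6  0.6 -0.8] op 12.7 q6 -73
scene (np.float64(214.5785810799966), np.float64(209.01989427810793)) (np.float64(181.21304207921105), np.float64(231.81166640714522)) (np.float64(157.49703592549005), np.float64(248.01190846089202))
top (np.float64(228.533942772769), np.float64(228.3233118420118)) (np.float64(224.8979376000484), np.float64(263.65018266363995)) (np.float64(222.40823970032642), np.float64(287.8397071308309))
```

View pics/hold.png

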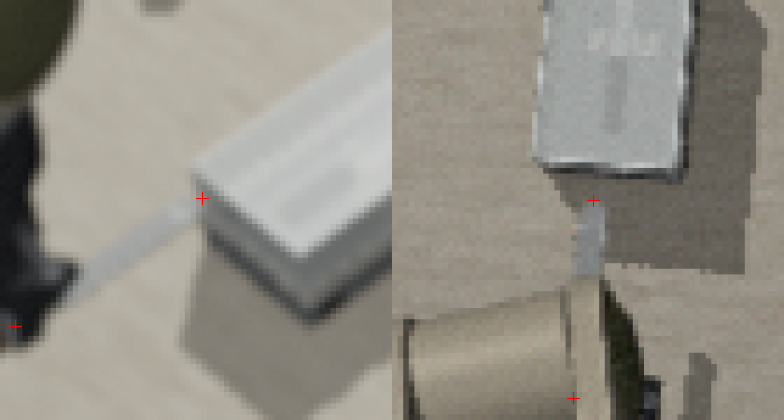

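The blade tip shows where predicted: scene crop (200,200), top crop (593,203). I'll check its slope by depth.

```bash
python3 - <<'E'
from h import *
np.set_printoptions(precision=4,suppress=True)
s=r.get_state(); g=s["tcp_pos"]+np.array([0,0,.005]); a=-s["ee_rot"][:,0]; bb=s["ee_rot"][:,1]
for n in("scene","top"):
    X=cloud(n,np.load(f"pics/{n}2.npy")); q=X-g; al=q@a; la=q@bb
    k=(abs(la)<.012)&(al>.04)&(al<.135)&(abs(q[...,2])<.03)
    A=al[k];print(n,k.sum(),"al",A.min(),A.max(),"lat",np.median(la[k]))
    for lo in np.arange(.04,.135,.015):
        m=k&(al>=lo)&(al<lo+.015); print(round(lo,3),m.sum(),np.median(X[m][:,2]) if m.sum() else None, np.median(la[m]) if m.sum() else None)
E
```

```text
scene 120 al 0.04026415597099895 0.1225770416935364 lat -0.0007541246490506924
0.04 21 0.09585319466115483 -0.0010789283934933495
0.055 23 0.09729753041201555 -0.0005681152873448961
0.07 24 0.0974169969457978 1.214460403096805e-05
0.085 23 0.09670256651314682 -0.0015834800520982191
0.1 22 0.09686231302497864 -8.000229885328524e-05
0.115 7 0.09731087441727902 1.1147509779660485e-05
0.13 0 None None
top 64 al 0.07538046436802798 0.12326508229843539 lat 0.00045956194256069
0.04 0 None None
0.055 0 None None
0.07 12 0.09734075595320608 0.0028075834706794
0.085 21 0.09823531094349608 -0.0009758031733961039
0.1 19 0.09789585358544434 -0.00022179351630039843
0.115 12 0.09686500134198014 0.000810897867575867
0.13 0 None None
```

>>> apply_moves(moves="0 0 15 0; 0 0 40 0; 0 0 60 0; 0 0 69 0; 0 0 73 0; 0 0 73 0; 0 0 73 0")

```text
time: 7.6
tcp_pos: [0.3691, 0.201, 0.0193]
ee_rot: [[-0.997, 0.082, 0.001], [0.082, 0.997, 0.0], [-0.001, 0.0, -1.0]]
ft_force: [-1.6, 0.9, 0.2]
opening: 0.013
```

```bash
python3 - <<'E'
from h import *
np.set_printoptions(precision=4,suppress=True)
plan(.4117,.1974,.0185,85.3)
s=r.get_state(); g=s["tcp_pos"]+np.array([0,0,.005]); a=-s["ee_rot"][:,0]; bb=s["ee_rot"][:,1]
out=[]
for n in("scene","top"):
    im,d=r.snapshot(n); im=im[...,::-1].copy(); X=cloud(n,d)
    q=X-g; al=q@a; la=q@bb
    k=(abs(la)<.012)&(al>.04)&(al<.132)&(abs(q[...,2])<.01)
    print(n,k.sum(),"z",np.median(X[k][:,2]),al[k].max(),np.median(la[k]))
    u,v=map(int,proj(n,g+.126*a)); l,tt=u-25,v-35
    out.append(cv2.resize(im[tt:tt+60,l:l+60],None,fx=6.6,fy=6.6,interpolation=3))
cv2.imwrite("pics/pre.png",np.hstack(out))
E
```

```text
t 7.6 tcp [0.3691 0.201  0.0193] jaw 85.31 shift [-42.8  -0.1   0.8] turn 0.0003 f [-1.6  0.9  0.2] op 13.0 q6 -73
scene 111 z 0.024799425560585467 0.12290278787214785 -0.0011935714404816284
top 62 z 0.025302071601456158 0.12384411012588259 -0.0002228944364505423
```

View pics/pre.png

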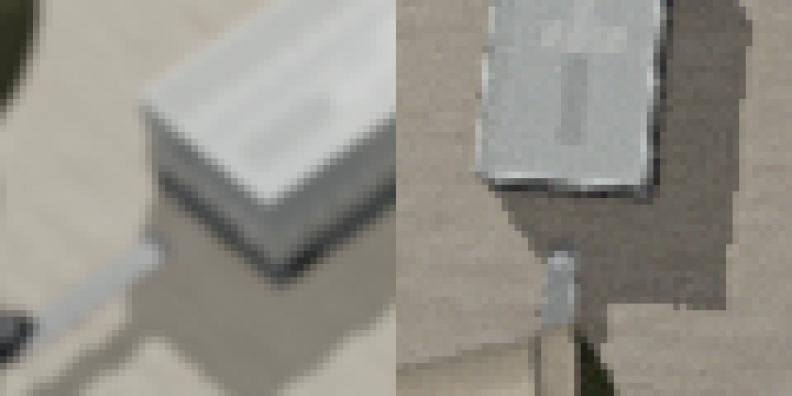

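>>> apply_moves(moves="0 0 0.8 0; -8 0 0.8 0; -16 0 0.8 0; -23 0 0.8 0; -28 0 0.8 0; -33 0 0.8 0; -33 0 0.8 0")

```text
time: 8.57
tcp_pos: [0.4018, 0.1982, 0.018]
ee_rot: [[-0.997, 0.082, 0.0], [0.082, 0.997, 0.0], [-0.0, 0.0, -1.0]]
ft_force: [0.5, -0.3, -0.6]
opening: 0.013
```

```bash
python3 -c "
from h import *
plan(.4117,.1974,.0185,85.3)"
```

```text
t 8.57 tcp [0.4018 0.1982 0.018 ] jaw 85.3 shift [-9.9  0.  -0.5] turn 0.0001 f [ 0.5 -0.3 -0.6] op 13.0 q6 -74
```

>>> apply_moves(moves="-4 0 0 0; -8 0 0 0; -10.5 0 0 0; -10.5 0 0 0; -10.5 0 0 0")

```text
time: 9.2
tcp_pos: [0.4119, 0.1974, 0.0179]
ee_rot: [[-0.997, 0.082, -0.0], [0.082, 0.997, -0.0], [0.0, -0.0, -1.0]]
ft_force: [0.1, -0.0, -0.3]
opening: 0.0129
```

```bash
python3 - <<'E'
from h import *
plan(.4117,.1974,.0185,85.3)
for n,l,t in(("scene",180,170),):
    im,d=r.snapshot(n); cv2.imwrite("pics/ins.png",cv2.resize(im[t:t+75,l:l+100,::-1],None,fx=7.5,fy=7.5,interpolation=3))
E
```

```text
t 9.2 tcp [0.4119 0.1974 0.0179] jaw 85.32 shift [ 0.2  0.  -0.6] turn 0.0003 f [ 0.1 -0.  -0.3] op 12.9 q6 -74
```

View pics/ins.png

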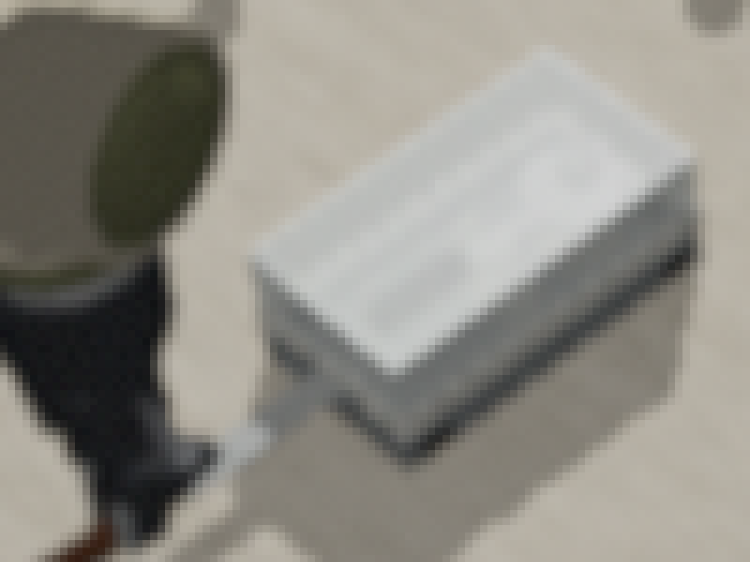

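The blade is in the notch at crop (325,390), about 15–17 mm deep, with no contact force. I'll lift.

>>> apply_moves(moves="0 0 -2 0; 0 0 -5 0; 0 0 -10 0; 0 0 -15 0; 0 0 -20 0; 0 0 -25 0; 0 0 -30 0; 0 0 -35 0; 0 0 -40 0; 0 0 -45 0; 0 0 -48 0; 0 0 -48 0")

```text
time: 10.75
tcp_pos: [0.4121, 0.1974, 0.0661]
ee_rot: [[-0.997, 0.082, 0.0], [0.082, 0.997, 0.0], [-0.0, 0.0, -1.0]]
ft_force: [0.4, 0.8, 0.1]
opening: 0.013
```

```bash
python3 - <<'E'
from h import *
plan(.4117,.1974,.0185,85.3)
for n,l,t in(("scene",180,140),):
    im,d=r.snapshot(n); cv2.imwrite("pics/lift.png",cv2.resize(im[t:t+100,l:l+130,::-1],None,fx=6,fy=6,interpolation=3))
E
```

```text
t 10.75 tcp [0.4121 0.1974 0.0661] jaw 85.31 shift [ 0.4 -0.  47.6] turn 0.0002 f [0.4 0.8 0.1] op 13.0 q6 -74
```

View pics/lift.png

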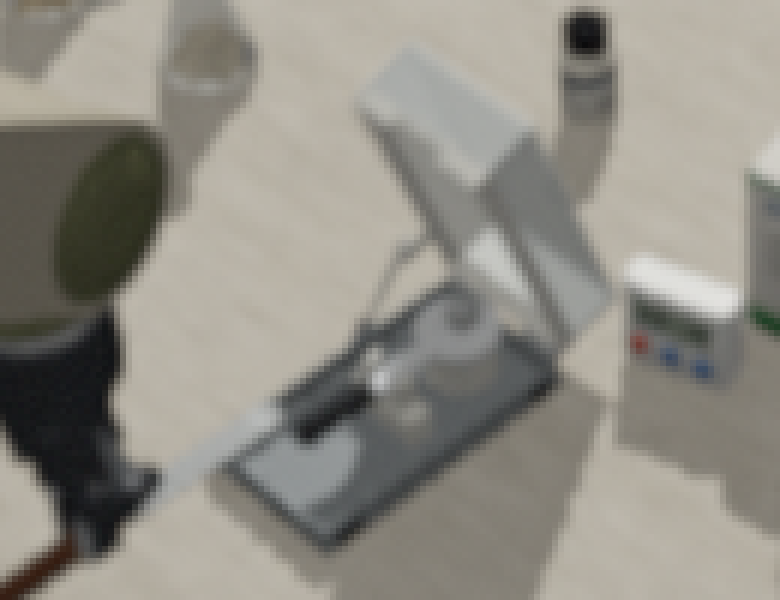

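The lid is springing up. I'll back out and carry the spatula to a clear patch.

>>> apply_moves(moves="8 0 -2 0; 20 0 -4 0; 32 0 -4 0; 36 0 -4 0")

```text
time: 11.3
tcp_pos: [0.3752, 0.2004, 0.07]
ee_rot: [[-0.997, 0.081, -0.0], [0.081, 0.997, -0.0], [0.0, -0.0, -1.0]]
ft_force: [1.0, 0.3, -0.0]
opening: 0.0132
```

```bash
python3 -c "
from h import *
plan(.455,.010,.07,95)"
```

```text
t 11.3 tcp [0.3752 0.2004 0.07  ] jaw 85.34 shift [ -95.  -183.3    0. ] turn -0.1686 f [ 1.   0.3 -0. ] op 13.2 q6 -73
```

>>> apply_moves(moves="0 -10 0 0; -5 -35 0 -0.02; -20 -65 0 -0.05; -35 -95 0 -0.09; -55 -125 0 -0.12; -75 -155 0 -0.15; -88 -173 0 -0.168; -95 -183 0 -0.168; -95 -183 0 -0.168")

```text
time: 12.42
tcp_pos: [0.4559, 0.0097, 0.0699]
ee_rot: [[-0.996, -0.085, -0.0], [-0.085, 0.996, 0.0], [0.0, 0.0, -1.0]]
ft_force: [-0.7, 0.6, -0.4]
opening: 0.0128
```

```bash
python3 -c "
from h import *
plan(.455,.010,.0025,95)"
```

```text
t 12.43 tcp [0.4559 0.0097 0.0699] jaw 94.87 shift [ 0.9  0.3 67.4] turn -0.0024 f [-0.7  0.6 -0.4] op 12.8 q6 -108
```

>>> apply_moves(moves="0 0 15 0; 0 0 35 0; 0 0 52 0; 0 0 60 0; 0 0 64 0; 0 0 66 0; 0 0 67.5 0; 0 0 67.5 0; 0 0 67.5 0")

```text
time: 13.55
tcp_pos: [0.456, 0.0101, 0.0027]
ee_rot: [[-0.996, -0.086, 0.0], [-0.086, 0.996, -0.0], [-0.0, -0.0, -1.0]]
ft_force: [-0.5, 0.5, -0.2]
opening: 0.0131
```

```bash
python3 -c "
from h import *
plan(.455,.010,.0022,95)"
```

```text
t 13.55 tcp [0.456  0.0101 0.0027] jaw 94.94 shift [ 1.  -0.   0.5] turn -0.0011 f [-0.5  0.5 -0.2] op 13.1 q6 -108
```

>>> apply_moves(moves="0 0 0.6 0; 0 0 0.6 0; 0 0 0.6 0")

```text
time: 13.92
tcp_pos: [0.456, 0.0101, 0.0022]
ee_rot: [[-0.996, -0.086, 0.0], [-0.086, 0.996, -0.0], [-0.0, -0.0, -1.0]]
ft_force: [-1.7, 0.6, 5.5]
opening: 0.0131
```

>>> apply_moves(moves="0 0 0 0; 0 0 0 0; 0 0 0 0; 0 0 0 0; 0 0 -10 0; 0 0 -30 0; 0 0 -60 0; 0 0 -95 0; 0 0 -120 0; 0 0 -130 0", grip=45)

```text
time: 15.18
tcp_pos: [0.4564, 0.0101, 0.1336]
ee_rot: [[-0.996, -0.086, 0.003], [-0.086, 0.996, -0.001], [-0.002, -0.001, -1.0]]
ft_force: [0.1, -0.1, 0.3]
opening: 0.0447
```

```bash
python3 - <<'E'
from h import *
np.set_printoptions(precision=4,suppress=True)
a=np.array([np.cos(np.radians(-4.7)),np.sin(np.radians(-4.7))]); h=np.array([.605,.1815])-.086*a+.048*a
print("handle nominal",h); plan(*h,.13,85.3)
for n,l,t,w,hh in(("scene",170,130,190,140),("top",190,130,170,125)):
    im,d=r.snapshot(n); cv2.imwrite(f"pics/{n}3.png",im[...,::-1]); np.save(f"pics/{n}3.npy",d); cv2.imwrite(f"pics/o_{n}.png",cv2.resize(im[t:t+hh,l:l+w,::-1],None,fx=4.2,fy=4.2,interpolation=3))
    print([(q["box"],q["p"]) for q in r.recognise("tray_handle",n)][:2],[(q["box"],q["p"]) for q in r.recognise("ball_center",n)][:2])
    c=cloud(n,d); gr=im.max(-1)
    aa=np.array([a[0],a[1]]); q=c[...,:2]-h; al=q@aa; la=q@np.array([-a[1],a[0]])
    k=(gr<60)&(abs(la)<.03)&(al>-.045)&(al<.05)&(c[...,2]>.034)&(c[...,2]<.055)
    if k.sum(): print(n,"handle",k.sum(),al[k].min(),al[k].max(),la[k].min(),la[k].max(),np.median(la[k]),np.median(c[k][:,2]))
E
```

```text
handle nominal [0.5671 0.1846]
t 15.18 tcp [0.4564 0.0101 0.1336] jaw 94.94 shift [-125.4  164.4    3.7] turn 0.1683 f [ 0.1 -0.1  0.3] op 44.7 q6 -108
[([343.5, 174.1, 386.7, 226.1], 0.34)] []
[([227.0, 181.5, 242.9, 216.5], 0.75)] []
top handle 44 -0.020524979696987366 0.024990209749066336 -0.006181473082958345 0.007508567562023202 0.00011805031803847687 0.042296416100876394
```

View pics/o_scene.png

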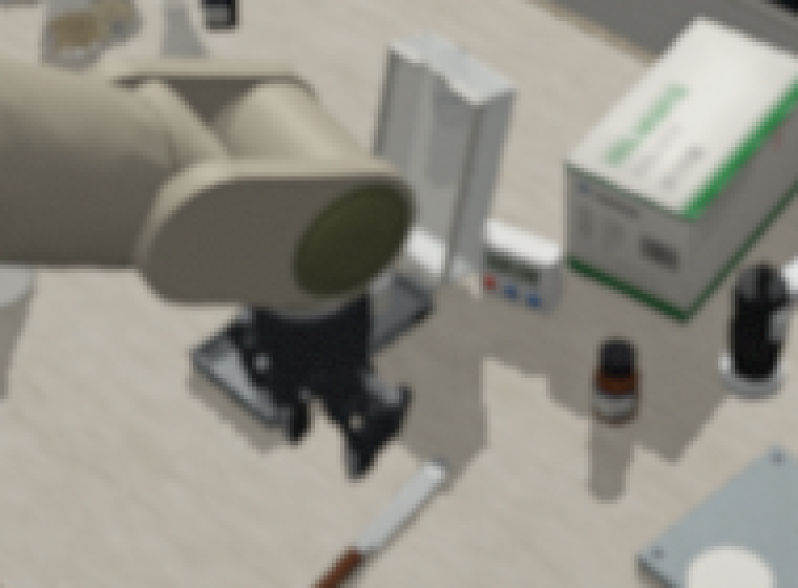

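View pics/o_top.png

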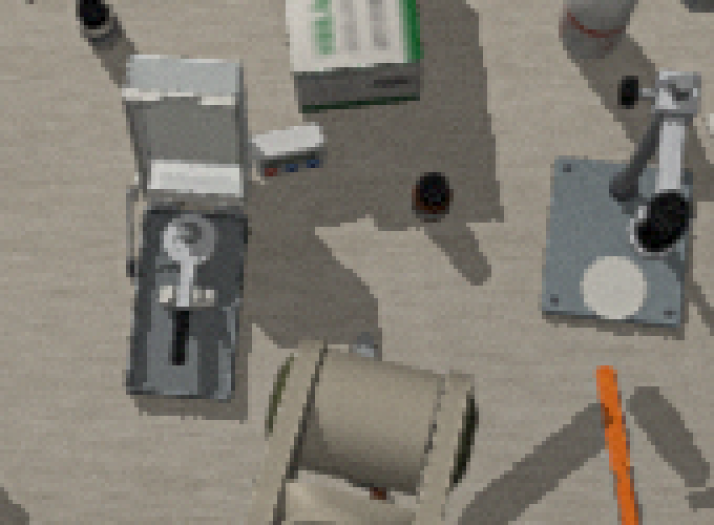

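The lid is fully open, top crop (185,120). The spatula lies flat, scene crop (385,510). The black tray handle is at top crop (180,335), within 1 mm of nominal.

>>> apply_moves(moves="-8 10 0 0.01; -25 32 0 0.035; -45 58 0 0.06; -65 85 0 0.09; -85 112 0 0.12; -104 137 0 0.145; -118 155 0 0.163; -125 164 0 0.168; -125 164 0 0.168; -125 164 0 0.168", grip=38)

```text
time: 16.73
tcp_pos: [0.5661, 0.1838, 0.1318]
ee_rot: [[-0.997, 0.082, -0.0], [0.082, 0.997, -0.0], [0.0, -0.0, -1.0]]
ft_force: [0.9, 0.0, 0.6]
opening: 0.038
```

```bash
python3 - <<'E'
from h import *
plan(.5671,.1846,.0185,85.3)
E
```

```text
t 16.73 tcp [0.5661 0.1838 0.1318] jaw 85.3 shift [ -1.    0.9 113.3] turn -0.0001 f [0.9 0.  0.6] op 38.0 q6 -79
```

>>> apply_moves(moves="-1 1 10 0; -1 1 30 0; -1 1 55 0; -1 1 75 0; -1 1 92 0; -1 1 104 0; -1 1 110 0; -1 1 112 0; -1 1 112 0; -1 1 112 0")

```text
time: 17.98
tcp_pos: [0.5677, 0.1853, 0.0204]
ee_rot: [[-0.997, 0.082, 0.001], [0.082, 0.997, 0.0], [-0.001, 0.0, -1.0]]
ft_force: [-0.9, -0.1, -0.4]
opening: 0.0382
```

```bash
python3 - <<'E'
from h import *
plan(.5671,.1846,.0185,85.3)
for n,l,t,w,hh in(("scene",190,130,120,90),("top",190,150,80,90)):
    im,d=r.snapshot(n); cv2.imwrite(f"pics/g_{n}.png",cv2.resize(im[t:t+hh,l:l+w,::-1],None,fx=6,fy=6,interpolation=3))
E
```

```text
t 17.98 tcp [0.5677 0.1853 0.0204] jaw 85.32 shift [ 0.5 -0.7  1.9] turn 0.0003 f [-0.9 -0.1 -0.4] op 38.2 q6 -78
```

View pics/g_scene.png

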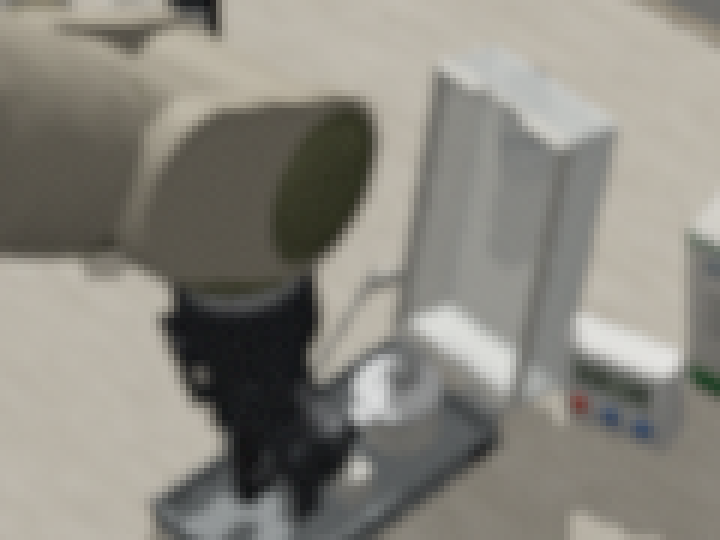

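View pics/g_top.png

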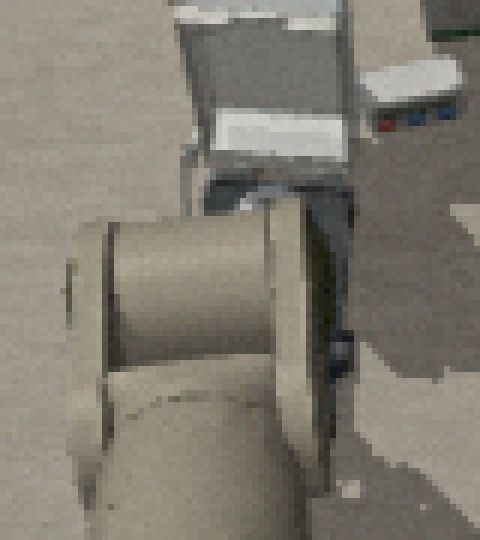

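The fingers straddle the handle, scene crop (270,480). I'll close on it, then lift slowly.

>>> apply_moves(moves="0.5 -0.7 1.5 0; 0.5 -0.7 1.5 0; 0.5 -0.7 1.5 0; 0.5 -0.7 1.5 0; 0.5 -0.7 1.5 0; 0.5 -0.7 1.5 0", grip=0, squeeze=70)

```text
time: 18.82
tcp_pos: [0.5669, 0.1845, 0.0184]
ee_rot: [[-0.997, 0.082, 0.0], [0.082, 0.997, -0.0], [-0.0, -0.0, -1.0]]
ft_force: [0.4, -0.9, 0.2]
opening: 0.012
```

>>> apply_moves(moves="0 0 -1 0; 0 0 -3 0; 0 0 -6 0; 0 0 -10 0; 0 0 -15 0; 0 0 -20 0; 0 0 -25 0; 0 0 -30 0; 0 0 -34 0; 0 0 -37 0; 0 0 -38 0; 0 0 -38 0")

```text
time: 20.32
tcp_pos: [0.5668, 0.1845, 0.0564]
ee_rot: [[-0.997, 0.082, -0.0], [0.082, 0.997, 0.0], [0.0, -0.0, -1.0]]
ft_force: [-0.5, -0.7, -1.4]
opening: 0.0117
```

```bash
python3 - <<'E'
from h import *
plan(.5671,.1846,.0185,85.3)
for n,l,t,w,hh in(("scene",190,130,120,90),):
    im,d=r.snapshot(n); cv2.imwrite(f"pics/g2_{n}.png",cv2.resize(im[t:t+hh,l:l+w,::-1],None,fx=6,fy=6,interpolation=3))
E
```

```text
t 20.32 tcp [0.5668 0.1845 0.0564] jaw 85.31 shift [-0.3  0.1 37.9] turn 0.0002 f [-0.5 -0.7 -1.4] op 11.7 q6 -79
```

View pics/g2_scene.png

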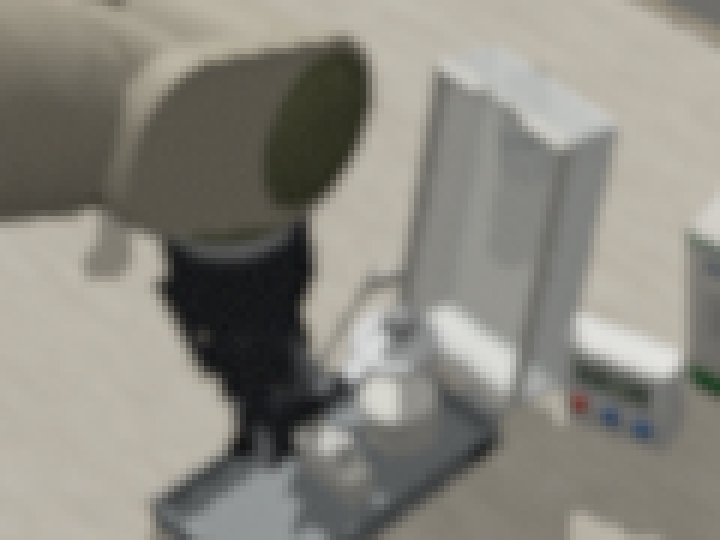

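The tray is lifted, with the ball in its pocket at crop (400,330). Before carrying, I'll check how far the wrist reaches forward relative to the lens barrel.

```bash
python3 - <<'E'
from h import *
np.set_printoptions(precision=3,suppress=True)
s=r.get_state(); p=s["tcp_pos"]; a=-s["ee_rot"][:,0]; b=s["ee_rot"][:,1]
for n in("scene","top"):
    im,d=r.snapshot(n); X=cloud(n,d); q=X-p; al=q@a; la=q@b; z=q[...,2]
    for lo in np.arange(.02,.4,.03):
        k=(d>0)&(z>lo)&(z<lo+.03)&(abs(la)<.15)&(al>-.05)&(al<.12)
        if k.sum()>5: print(n,round(lo,2),k.sum(),"al max",np.percentile(al[k],[50,98,100]))
    if n=="top":
        k=(X[...,2]>.09)&(X[...,0]>.5)&(X[...,0]<.9)&(X[...,1]<.1)&(X[...,1]>-.15)
        print("tall",X[k].min(0),X[k].max(0)) if k.sum() else 0
plan(.528,-.2019,.1495,85.3)
E
```

```text
scene 0.02 131 al max [-0.     0.102  0.111]
scene 0.05 127 al max [-0.012  0.008  0.008]
scene 0.08 166 al max [-0.011  0.008  0.009]
scene 0.11 100 al max [-0.011  0.022  0.027]
scene 0.14 192 al max [-0.021  0.02   0.027]
scene 0.17 126 al max [-0.022  0.016  0.024]
scene 0.2 45 al max [0.002 0.045 0.045]
scene 0.23 171 al max [-0.009  0.05   0.053]
scene 0.26 278 al max [0.    0.047 0.052]
scene 0.29 486 al max [-0.007  0.027  0.034]
scene 0.32 89 al max [-0.038 -0.013 -0.012]
top 0.02 12 al max [0.105 0.115 0.115]
top 0.08 23 al max [0.001 0.011 0.012]
top 0.23 20 al max [-0.02   0.048  0.054]
top 0.26 428 al max [-0.015  0.048  0.056]
top 0.29 646 al max [0.    0.033 0.041]
top 0.32 120 al max [-0.037 -0.011 -0.008]
tall [ 0.778 -0.15   0.09 ] [0.9   0.1   0.856]
t 20.48 tcp [0.567 0.184 0.056] jaw 85.31 shift [   7.1 -388.3  -93.2] turn 0.0002 f [ 0.1  0.4 -1.2] op 11.6 q6 -79
```

>>> apply_moves(moves="0 0 -1 0; 1 0 -4 0; 1 0 -10 0; 2 0 -19 0; 3 0 -30 0; 4 0 -42 0; 5 0 -54 0; 6 0 -66 0; 6 0 -77 0; 7 0 -86 0; 7 0 -91 0; 7 0 -93 0")

```text
time: 21.98
tcp_pos: [0.5599, 0.1851, 0.1495]
ee_rot: [[-0.997, 0.082, -0.0], [0.082, 0.997, -0.0], [0.0, -0.0, -1.0]]
ft_force: [-0.8, 0.5, -1.0]
opening: 0.0118
```

>>> apply_moves(moves="0 -1 0 0; 0 -4 0 0; 0 -9 0 0; 0 -16 0 0; 0 -25 0 0; 0 -35 0 0; 0 -46 0 0; 0 -57 0 0; 0 -68 0 0; 0 -79 0 0; 0 -90 0 0; 0 -101 0 0")

```text
time: 23.48
tcp_pos: [0.5516, 0.0837, 0.1494]
ee_rot: [[-0.997, 0.082, 0.0], [0.082, 0.997, -0.0], [-0.0, -0.0, -1.0]]
ft_force: [0.1, 0.0, -1.0]
opening: 0.0119
```

>>> apply_moves(moves="0 -11 0 0; 0 -22 0 0; 0 -33 0 0; 0 -44 0 0; 0 -55 0 0; 0 -66 0 0; 0 -77 0 0; 0 -88 0 0; 0 -99 0 0; 0 -109 0 0; 0 -118 0 0; 0 -126 0 0")

```text
time: 24.98
tcp_pos: [0.5413, -0.0417, 0.1494]
ee_rot: [[-0.997, 0.082, -0.0], [0.082, 0.997, 0.0], [0.0, 0.0, -1.0]]
ft_force: [1.1, 0.3, -0.9]
opening: 0.0121
```

```bash
python3 - <<'E'
from h import *
plan(.528,-.2019,.1495,85.3)
for n,l,t,w,hh in(("scene",220,110,180,140),("top",200,110,180,140)):
    im,d=r.snapshot(n); cv2.imwrite(f"pics/c_{n}.png",cv2.resize(im[t:t+hh,l:l+w,::-1],None,fx=4.2,fy=4.2,interpolation=3))
E
```

```text
t 24.98 tcp [ 0.5413 -0.0417  0.1494] jaw 85.31 shift [ 1.000e-01 -1.608e+02 -1.000e-01] turn 0.0002 f [ 1.1  0.3 -0.9] op 12.1 q6 -102
```

View pics/c_scene.png

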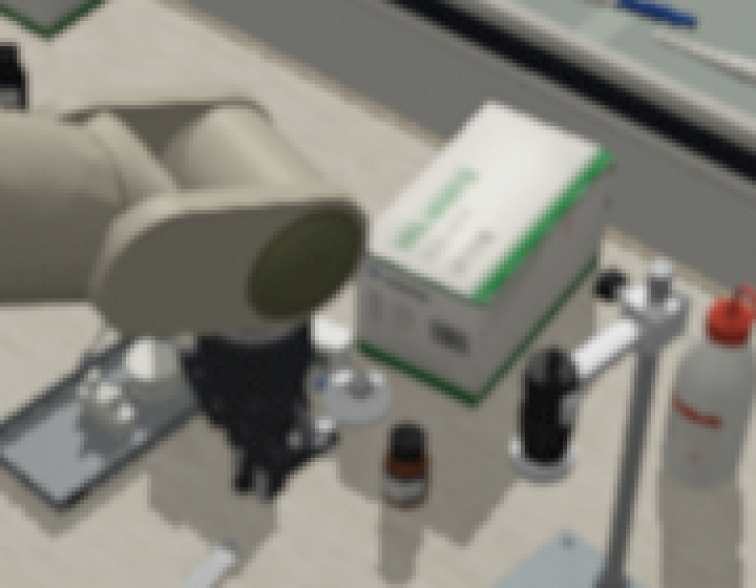

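View pics/c_top.png

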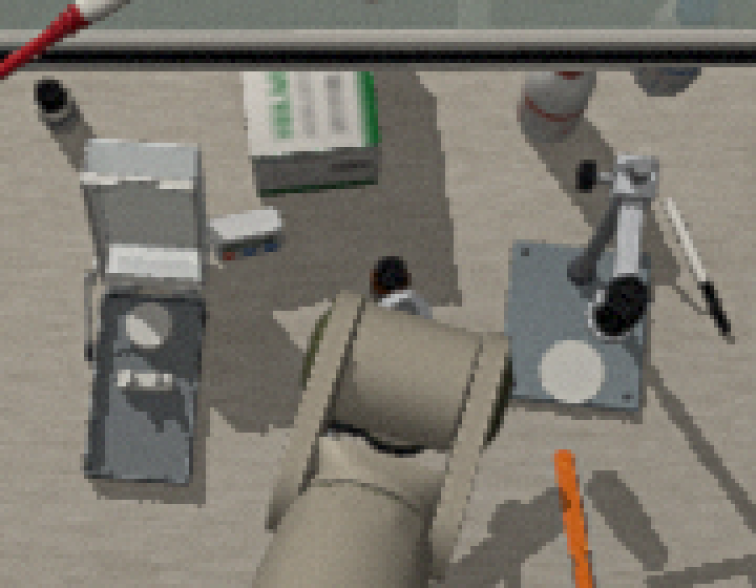

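Scene crop (360,382) shows the ball still in the pocket; there are 161 mm to go.

>>> apply_moves(moves="0 -1 0 0; 0 -4 0 0; 0 -9 0 0; 0 -16 0 0; 0 -24 0 0; 0 -33 0 0; 0 -42 0 0; 0 -51 0 0; 0 -60 0 0; 0 -69 0 0; 0 -78 0 0; 0 -87 0 0")

```text
time: 26.58
tcp_pos: [0.5342, -0.1284, 0.1494]
ee_rot: [[-0.997, 0.082, -0.0], [0.082, 0.997, 0.0], [0.0, 0.0, -1.0]]
ft_force: [-0.3, 0.5, -1.2]
opening: 0.0117
```

>>> apply_moves(moves="0 -9 0 0; 0 -18 0 0; 0 -27 0 0; 0 -36 0 0; 0 -45 0 0; 0 -53 0 0; 0 -60 0 0; 0 -66 0 0; 0 -70 0 0; 0 -73 0 0; 0 -74 0 0; 0 -74 0 0")

```text
time: 28.08
tcp_pos: [0.5282, -0.2015, 0.1494]
ee_rot: [[-0.997, 0.082, -0.0], [0.082, 0.997, 0.0], [0.0, 0.0, -1.0]]
ft_force: [0.1, 0.0, -0.9]
opening: 0.012
```

```bash
python3 - <<'E'
from h import *
np.set_printoptions(precision=4,suppress=True)
plan(.528,-.2019,.1495,85.3)
s=r.get_state(); a=-s["ee_rot"][:,0]; b=s["ee_rot"][:,1]; g=s["tcp_pos"]+[0,0,.019]; pk=g+.0925*a+[0,0,.0075]; print("pocket",pk)
out=[]
for n in("scene","top"):
    im,d=r.snapshot(n); np.save(f"pics/{n}4.npy",d); cv2.imwrite(f"pics/{n}4.png",im[...,::-1]); X=cloud(n,d); q=X-pk; rad=np.hypot(q[...,0],q[...,1])
    k=(rad<.028)&(abs(q[...,2])<.022); print(n,k.sum(),"z pct",np.percentile(X[k][:,2],[2,25,50,75,98]) if k.sum() else 0)
    print(n,"pocket px",proj(n,pk),"lens px",proj(n,(.6202,-.2095,.2355)))
    u,v=map(int,proj(n,pk)); out.append(cv2.resize(im[v-45:v+25,u-35:u+30,::-1],None,fx=6,fy=6,interpolation=3))
    l,t=u-35,v-45
    for p_,c in((pk,(0,0,255)),((.6202,-.2095,.2355),(255,0,0))):
        x,y=proj(n,p_); cv2.drawMarker(out[-1],(int((x-l+.5)*6),int((y-t+.5)*6)),c,0,10,1)
    for rr_,zz in((.0245,-.0125),(.0245,-.006)):
        cv2.polylines(out[-1],[np.array([[int((proj(n,pk+[rr_*np.cos(w),rr_*np.sin(w),zz])[0]-l+.5)*6),int((proj(n,pk+[rr_*np.cos(w),rr_*np.sin(w),zz])[1]-t+.5)*6)] for w in np.linspace(0,6.28,40)])],True,(0,255,0),1)
cv2.imwrite("pics/fin.png",np.hstack(out))
E
```

```text
t 28.07 tcp [ 0.5282 -0.2015  0.1494] jaw 85.32 shift [ 0.1 -0.4 -0.1] turn 0.0003 f [ 0.1  0.  -0.9] op 12.0 q6 -118
pocket [ 0.6204 -0.209   0.1759]
scene 198 z pct [0.1625 0.1667 0.1686 0.1714 0.1868]
scene pocket px (np.float64(347.3269768826523), np.float64(233.09585362354102)) lens px (np.float64(349.05488053247836), np.float64(218.8057331516463))
top 0 z pct 0
top pocket px (np.float64(341.85903913194187), np.float64(189.07122720059027)) lens px (np.float64(344.70901256372093), np.float64(185.38228840766564))
```

View pics/fin.png

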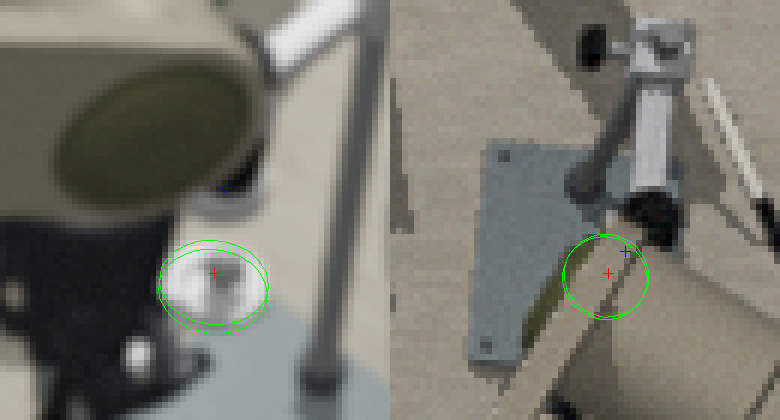

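>>> apply_moves(moves="0 -0.4 0 0; 0 -0.4 0 0; 0 -0.4 0 0; 0 -0.4 0 0; 0 -0.4 0 0; 0 -0.4 0 0; 0 -0.4 0 0; 0 -0.4 0 0")

```text
time: 29.18
tcp_pos: [0.5281, -0.202, 0.1494]
ee_rot: [[-0.997, 0.082, -0.0], [0.082, 0.997, -0.0], [0.0, -0.0, -1.0]]
ft_force: [0.0, 0.4, -0.9]
opening: 0.0117
```

```bash
python3 - <<'E'
from h import *
np.set_printoptions(precision=4,suppress=True)
plan(.528,-.2019,.1495,85.3); print(np.abs(r.get_state()["joint_vel"]).max())
for n in("scene","top"):
    im,d=r.snapshot(n); cv2.imwrite(f"pics/{n}5.png",im[...,::-1]); np.save(f"pics/{n}5.npy",d)
    X=cloud(n,d)
    p=np.array([.455,.010,.007]); a=np.array([np.cos(np.radians(5)),np.sin(np.radians(5))])
    q=X[...,:2]-p[:2]; al=q@a; la=q@np.array([-a[1],a[0]])
    for lo,hi,w in((-.08,-.03,.005),(-.03,.02,.005),(.03,.08,.006),(.08,.12,.006)):
        k=(al>lo)&(al<hi)&(abs(la)<w)&(d>0); print(n,lo,k.sum(),np.median(X[k][:,2]) if k.sum() else None)
E
```

```text
t 29.18 tcp [ 0.5281 -0.202   0.1494] jaw 85.31 shift [ 0.1  0.1 -0.1] turn 0.0002 f [ 0.   0.4 -0.9] op 11.7 q6 -118
0.0786642148515434
scene -0.08 79 0.011196698244498038
scene -0.03 76 0.011432101957984216
scene 0.03 79 0.0058746019298442295
scene 0.08 54 0.0073906947363747855
top -0.08 37 0.013222268280170212
top -0.03 34 0.013440339163475541
top 0.03 41 0.007760540917210475
top 0.08 34 0.009360527194838634
```

View pics/scene5.png

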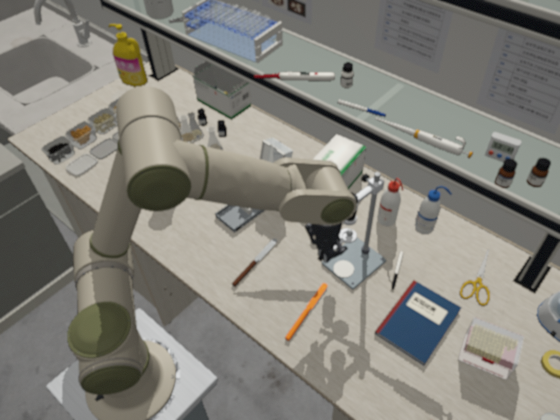

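The spatula lies flat at (255,263), the lid stands open at (275,150), and the tray with the ball is under the lens at (348,233). Everything is still, so I'm handing in.

```bash
python3 -c "
from rig import r
print(r.job_done())"
```

```text
the job is handed in; nothing more can be done
None
```

I handed the job in at about 29 s, with the tray held level and still under the inspection lens and the ball in its pocket. I levered the lid open with the wooden-handled spatula, laid the spatula flat on the worktop, lifted the tray straight up by its handle and carried it at about 0.1 m/s or less.

Last checks:
- **Position:** the pocket works out at (0.620, -0.2095, 0.176) m. The lens was measured at about (0.620, -0.2095, 0.2355) m, so the ball is about 59.5 mm below it. The lens height came from matching an outline to the pictures and is good to a few mm at best.
- **Tray and ball:** the disc and ball heights read by depth match a level tray with the ball in the pocket. The wrist carried only about 0.9 N, which is the weight of the tray, and the joints were at rest.
- **Case and spatula:** the lid stands fully open. By depth, the spatula lies flat within 2 mm.
- **Bystanders:** no unexpected contact force showed up. The brown bottle (last seen mid-carry) and the notebook looked undisturbed. The beaker was hidden by the arm in the last scene picture, so I did not check it directly. The arm kept well above it.

One reading disagreed: the fingers showed 12–13 mm on handles stated as 15 mm (spatula) and 13 mm (tray), but both grips held without slipping. The top camera could not see the tray at the end, so the final position rests on the scene camera and the arm's own reading.

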